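# Lock a pump rotor for transport

### The job

Lock the rotor of the pump head on its stand: put the lock pin from the rack into the hole of the bridge over the rotor, and turn the rotor by rubbing a fingertip along its black drum until the notch hidden inside the housing comes to the top, so that the pin goes fully home with its collar down on the bridge. Work gently, never putting more than 20 N on the pump head, whether with the fingers or through the pin, and leave everything else on the bench where it is.

Things in the scene. Friction and masses are not known exactly. Their poses are not given: they have to be found in the camera images.
- stand: The fixed pump head, origin on the bench below the axle; z up, x along the rotor's axle from drum to disc, y across. Grey open-topped housing 180 x 150 mm, walls 82 mm high (95 in mid end walls); axle 80 mm up. A black drum and, at its +x side, a steel disc stick out above, both 50 mm in radius; the axle may sit up to 12 mm lower than stated; its bearing gives 1 mm per 10 N. A steel bridge spans the disc.
- guide (a point): Mouth of the pin hole at the middle of the bridge's top face, 151 mm up, straight above the axle; axes as the stand's. The bridge bar is 34 mm (x) by 150 mm (y) by 18 mm thick; the hole, 14 mm wide with a 2 mm chamfer, goes straight down through it. The disc's rim passes 3 to 15 mm below the bar.
- crest (a point): Nominal top of the black drum, where a fingertip can rub it, 130 mm up, 72 mm from the guide on the -x side; axes as the stand's. The real top is 0 to 12 mm lower, differently each time. The drum is 48 mm long, 24 mm either side of this point along x; the bridge begins 55 mm away on the +x side; a pin in it stands up to 75 mm higher than this point.
- rotor (a joint): Angle of drum and disc (rad), endless; grows when the drum's top is rubbed towards the stand's -y. Turns nearly freely (drag about 0.03 N m). The disc (16 mm thick) has one notch, 18 mm wide, 26 mm deep. It is at the top at some unknown angle within 0.25 of 0 (or of 6.283): the disc was clamped on by hand. Starts between 1.7 and 4.6, notch down in the housing.
- lockpin_center (a point): Centre, half-way up, of the loose steel lock pin (0.1 kg, 75 mm tall, upright in the rack): shank 12 mm thick, 45 mm long, foot chamfered; above it a head 22 mm thick, 30 mm tall, its underside the collar, 7.5 mm above this point. In the bridge it stands on the disc with its collar 12 to 24 mm up, and drops home when the notch comes under it, perhaps with a light push.
- rack: Fixed grey block 50 x 120 x 58 mm, origin at the centre of its underside, with two pin holes 14 mm wide and 53 mm deep, 30 mm either side of the middle along its y. One holds the lock pin, the other a blanking pin (flat head 30 mm wide, 8 mm tall): leave that one.
- plug: The blanking pin (origin at its foot), a bystander.
- amber: Brown bottle 60 mm wide, 130 mm tall, a bystander, origin at the underside.
- beaker: Open beaker 70 mm wide, 85 mm tall, a bystander, origin at the underside.
- driver: Screwdriver 180 mm long lying on the bench, a bystander.
- spanner: Spanner 160 mm long lying on the bench, a bystander.
- jar: White jar 60 mm wide and tall, a bystander, origin at the underside.
- flange: Aluminium ring 70 mm wide, 14 mm tall, a bystander, origin at the underside.

How it is judged:
By the outcome, as a careful person would: the job done as asked, in the order asked, and still so for the second after the job is handed in, with the robot touching nothing.
It also fails if it takes over 72 s, if anything falls off the work surface, if the arm or the gripper's body presses on something with over 40 N, if the wrist force passes 120 N, or if a joint passes its speed limit or range.

### The arm

A 6-joint arm with a two-finger parallel gripper is mounted at the origin on the work surface. World frame = base frame: x ahead of the robot, y to its left, z up, the work surface at z = 0. Lengths are in m, angles in degrees, forces in N, time in s.
With the tool pointing down it reaches from about 0.375 to 0.9 m from the base axis. Payload 3.1 kg.
Tool frame: the origin (TCP) lies at the very end of the fingers, on their centre line; the grasp point (between the pads) lies 19 mm behind it (ctrl.pinch_z is the distance from the TCP to the grasp point, in m); z points along the fingers, y is the line along which they close (so a half turn about z gives the same grasp; the last joint's range is limited). The gripper opens to 87 mm and grips with 3 to 60 N. Pads are 19 mm wide; open, the fingers measure 117 mm over their backs; the gripper's body (75 mm by 190 mm) begins 51 mm behind the grasp point.
Start: joints at [63.627, 30.224, 82.088, -0, 67.689, -10.227], TCP at [0.174, 0.6, 0.223] pointing down, gripper open.
Joint ranges: [-176.69, 176.69], [-43.24, 126.21], [12.49, 139.97], [-82, 262], [0, 151.66], [-163.58, 163.58]. Speed limits (degrees/s): [159.86, 159.86, 180, 180, 180, 180].

### API

Orientations are given as [roll, pitch, yaw] about the fixed x, y, z axes, in that order (R = Rz(yaw) Ry(pitch) Rx(roll)).
In Python, from bench import ctrl gives the robot as it stands.
- The arm moves only by the tool carry_out, never from a script. Its argument "commands" is a list of rows, each a list of 6 numbers: the shift along the world's x, y, z in cm, then the turn, a rotation vector about the world's x, y, z in rad. A call has 1 to 20 rows; each row is the pose to reach, as a shift and turn from the pose commanded when the call began; what a row does not reach only later rows make up. A row lasts 1/12 s, in which the tool goes at most 41.7 mm and 7.16 degrees, less where a joint would pass 70% of its speed; a pose out of reach is approached as far as the arm can. A call with a gripper value outside its range is refused whole. "gripper" is the opening, from 0 (shut) to 1 (fully open), set as the call begins (left out, the last holds). The fingers move at their own pace and stop on an object; "grip_force" is the grip in N (left out, the last holds). Time passes only in rows, so rows that repeat a pose let the fingers close. It gives the time, the measured TCP pose, the force, the opening and the grip force at its end, in the units of the state.
- ctrl.get_obs(): the state, without advancing time (a new reading comes with each control period).
- ctrl.read_camera(name): name is "scene" or "top"; returns the picture (480x640x3 uint8, blue, green, red); there is no depth.
- ctrl.get_calibration(name): a dict with "camera_matrix" (3x3 intrinsics, pixels), "k1" (the pictures are not rectified: a ray, as slopes to the right and down, at radius r is drawn at 1 + k1 r^2 times it, then the intrinsics apply), "R" (3x3) and "t" (3): a world point X has camera coordinates R X + t. Camera axes: x right, y down, z forward; pixel columns grow to the right and rows downward; lengths in m; the calibration is good to about 2 mm. A picture is of the moment at which its call begins. get_calibration takes no time and is no camera call.
- ctrl.finish_job(): hands the job in; it is judged then, once.
The state is a dict: "t": time; "qpos": joint angles; "joint_vel": joint speeds; "effort": joint torques, N m; "position": TCP position; "tcp_rot": TCP orientation; "contact_force": force on the tool from outside, world axes, zero at the start; "torque": the same for the moment, N m; "grip_width": finger opening in m; "finger_force": force on a finger pad.
Only numpy, scipy, OpenCV 4.12 (cv2) and the standard library are available. Lean on these libraries where they do the work, as an engineer would, in place of code of your own. Each camera call takes 0.05 s, during which the arm holds its last target. There are 200 camera calls.

## Working session

There is one attempt and no reset: what is moved stays moved. The work goes in short steps, Python scripts to look and compute and a tool call to move; the robot and the scene stay as the last step left them, time stands still between calls to the robot, and variables do not carry over. Pictures are saved under pics/ and viewed, at most 10 in all, crops included, and the job is handed in when it is done.

Besides the shell and the picture viewer there is one more tool, called after "Call:" by a JSON object that holds its "op" and its "data", one argument or row to a line. carry_out: Moves the arm, as the interface text tells. Its arguments: {"type":"object","properties":{"commands":{"type":"array"},"gripper":{"type":"number"},"grip_force":{"type":"number"}},"required":["commands"]}

```bash
mkdir -p pics; cat > h.py <<'E'
import numpy as np, cv2
from bench import ctrl
def snap(n,f):
    im=ctrl.read_camera(n); cv2.imwrite('pics/'+f,im); return im
def ray(n,u,v):
    c=ctrl.get_calibration(n);K=np.array(c['camera_matrix'],float);R=np.array(c['R']);t=np.array(c['t'])
    p=cv2.undistortPoints(np.array([[[u,v]]],float),K,np.array([c['k1'],0,0,0],float))[0,0]
    return -R.T@t, R.T@np.array([p[0],p[1],1])
def atz(n,u,v,z):
    o,d=ray(n,u,v); return o+d*(z-o[2])/d[2]
def proj(n,X):
    c=ctrl.get_calibration(n);R=np.array(c['R'])
    return cv2.projectPoints(np.array(X,float).reshape(-1,1,3),cv2.Rodrigues(R)[0],np.array(c['t'],float),np.array(c['camera_matrix'],float),np.array([c['k1'],0,0,0],float))[0][:,0]
def tri(u1,u2):
    A=[];b=[]
    for n,u in (('scene',u1),('top',u2)):
        o,d=ray(n,*u); d=d/np.linalg.norm(d);P=np.eye(3)-np.outer(d,d);A.append(P);b.append(P@o)
    return np.linalg.solve(sum(A),sum(b))
E
python3 - <<'E'
from h import *
for n in('scene','top'):
    snap(n,n+'0.png'); c=ctrl.get_calibration(n); print(n,-np.array(c['R']).T@c['t'],c['k1'],c['camera_matrix'][0][0])
print(ctrl.get_obs())
E
```

```text
scene [ 1.10009608 -0.33467709  0.80905342] 0.03664077490997422 442.59660384707945
top [0.47392209 0.01963359 1.17373242] -0.09704090672671245 479.7572938483358
{'t': 0.1, 'qpos': array([ 6.36265537e+01,  3.02748940e+01,  8.21503784e+01, -1.82631742e-03,
        6.76889515e+01, -1.02275021e+01]), 'joint_vel': array([-0.01153217, -0.0550109 , -0.18432133, -0.01476263, -0.08108718,
        0.0281705 ]), 'effort': array([ 1.77210090e-04, -4.40984166e+01, -1.77149856e+01,  6.34724647e-02,
        5.33563877e-02, -5.64312654e-05]), 'position': array([0.1734824 , 0.599741  , 0.22164863]), 'tcp_rot': array([-1.79887291e+02, -1.86198743e-02,  1.63854732e+02]), 'contact_force': array([-0.17670848,  1.18528469,  0.03732876]), 'torque': array([0.00990366, 0.03869294, 0.01632963]), 'finger_force': 0.0, 'grip_width': 0.0869652194313663}
```

View pics/scene0.png

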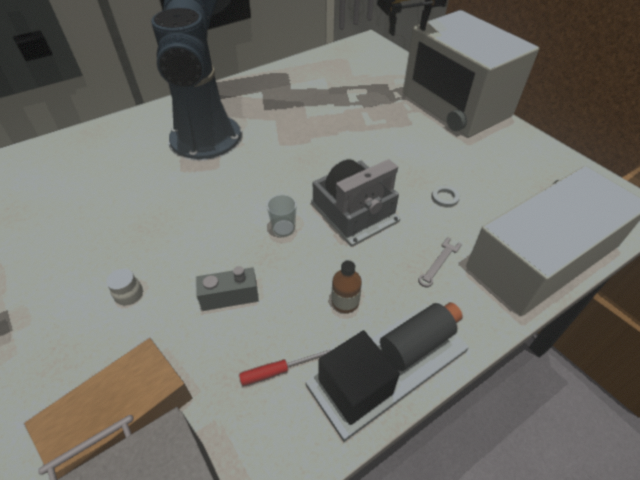

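View pics/top0.png

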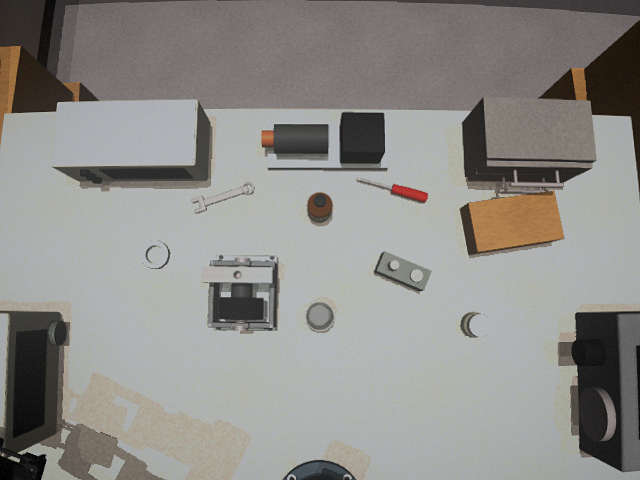

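The scene shows the stand at about (357,200) and the rack at (227,287). In the top view the stand is near (242,293), with its bridge on the far side (+x) and the hole at about (238,275). The lock pin is likely the smaller head at about (394,265). I'll enlarge both.

```bash
python3 - <<'E'
from h import *
s=cv2.imread('pics/scene0.png');t=cv2.imread('pics/top0.png')
def crop(im,x,y,w,h,k): return cv2.resize(im[y:y+h,x:x+w],None,fx=k,fy=k,interpolation=cv2.INTER_CUBIC)
a=np.hstack([crop(s,305,150,100,75,4),crop(t,195,245,100,75,4)])
b=np.hstack([crop(s,180,240,100,75,4),crop(t,355,235,100,75,4)])
im=np.vstack([a,b])
for i in range(0,800,40): cv2.line(im,(i,0),(i,4 if i%200 else 10),(0,0,255),1);cv2.line(im,(i,300),(i,306),(0,0,255),1)
for i in range(0,600,40): cv2.line(im,(0,i),(6,i),(0,0,255),1);cv2.line(im,(400,i),(406,i),(0,0,255),1)
cv2.imwrite('pics/crop.png',im)
E
```

```text
(no output)
```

View pics/crop.png

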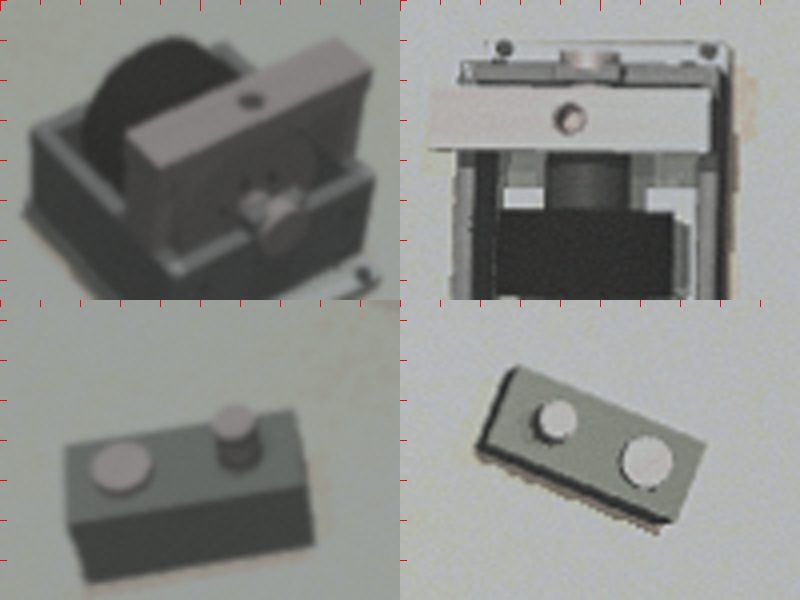

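```bash
python3 - <<'E'
from h import *
np.set_printoptions(precision=4,suppress=True)
def S(x,y,ox,oy): return (ox+(x+.5)/4-.5, oy+(y+.5)/4-.5)
g=S(252,101,305,150); g2=S(170,118,195,245)
print('hole tri',tri(g,g2),atz('scene',*g,.151),atz('top',*g2,.151))
print('bridge top view',*[atz('top',*S(x,y,195,245),.151) for x,y in((30,90),(28,150),(311,88),(309,152))])
print('bridge scene',*[atz('scene',*S(x,y,305,150),.151) for x,y in((127,133),(162,168),(373,70),(335,38))])
p=S(235,120,180,240);p2=S(158,120,355,235)
print('pin tri',tri(p,p2),atz('scene',*p,.088),atz('top',*p2,.088))
q=S(122,167,180,240);q2=S(248,162,355,235)
print('plug tri',tri(q,q2),atz('scene',*q,.066),atz('top',*q2,.066))
print('rack top',*[atz('top',*S(x,y,355,235),.058) for x,y in((119,67),(306,143),(275,222),(84,144))])
print('drum',*[atz('top',*S(x,y,195,245),z) for x,y,z in((98,210,.115),(273,212,.115))])
E
```

```text
hole tri [0.5361 0.1788 0.1472] [0.5393 0.176  0.151 ] [0.5357 0.1781 0.151 ]
bridge top view [0.5504 0.2538 0.151 ] [0.5183 0.2539 0.151 ] [0.552  0.1029 0.151 ] [0.5179 0.1036 0.151 ]
bridge scene [0.5213 0.1032 0.151 ] [0.5545 0.1025 0.151 ] [0.5574 0.2488 0.151 ] [0.5235 0.2493 0.151 ]
pin tri [ 0.5621 -0.1691  0.0849] [ 0.5645 -0.1696  0.088 ] [ 0.5617 -0.1688  0.088 ]
plug tri [ 0.5394 -0.2254  0.0623] [ 0.5423 -0.2257  0.066 ] [ 0.539  -0.2249  0.066 ]
rack top [ 0.5953 -0.1516  0.058 ] [ 0.5506 -0.2613  0.058 ] [ 0.5045 -0.2417  0.058 ] [ 0.5501 -0.1304  0.058 ]
drum [0.4871 0.2225 0.115 ] [0.4865 0.126  0.115 ]
```

The two cameras agree to about 3 mm, and each gives the same pin-to-hole offset of (-0.026, +0.346). I'll use the averages: pin (0.563, -0.169) and guide (0.537, 0.177), with the stand axes matching the world axes. I'm moving above the pin now.

Call:
{"op": "carry_out", "data": {
  "commands": [
    [4,-8,0,0,0,0.1],
    [38.9,-76.9,0,0,0,0.282],
    [38.9,-76.9,0,0,0,0.282],
    [38.9,-76.9,0,0,0,0.282],
    [38.9,-76.9,0,0,0,0.282],
    [38.9,-76.9,0,0,0,0.282],
    [38.9,-76.9,0,0,0,0.282],
    [38.9,-76.9,0,0,0,0.282],
    [38.9,-76.9,0,0,0,0.282],
    [38.9,-76.9,0,0,0,0.282],
    [38.9,-76.9,0,0,0,0.282],
    [38.9,-76.9,0,0,0,0.282],
    [38.9,-76.9,0,0,0,0.282],
    [38.9,-76.9,0,0,0,0.282],
    [38.9,-76.9,0,0,0,0.282],
    [38.9,-76.9,0,0,0,0.282],
    [38.9,-76.9,0,0,0,0.282],
    [38.9,-76.9,0,0,0,0.282],
    [38.9,-76.9,0,0,0,0.282],
    [38.9,-76.9,0,0,0,0.282]
  ],
  "gripper": 0.45,
  "grip_force": 20
}}

```text
t: 1.77
position: [0.5497, -0.1445, 0.2222]
tcp_rot: [180.0, -0.0, 180.0]
contact_force: [0.9, 0.1, -0.4]
grip_width: 0.0393
finger_force: 0.0
```

Call:
{"op": "carry_out", "data": {
  "commands": [
    [0,0,0,0,0,0],
    [0,0,0,0,0,0],
    [0,0,0,0,0,0]
  ]
}}

```text
t: 2.02
position: [0.5485, -0.142, 0.2217]
tcp_rot: [179.9, -0.1, 180.0]
contact_force: [-0.8, 0.4, 0.7]
grip_width: 0.0388
finger_force: 0.0
```

Call:
{"op": "carry_out", "data": {
  "commands": [
    [1.45,-2.7,0,0,0,0],
    [1.45,-2.7,-4,0,0,0],
    [1.45,-2.7,-8,0,0,0],
    [1.45,-2.7,-11.2,0,0,0],
    [1.45,-2.7,-11.2,0,0,0],
    [1.45,-2.7,-11.2,0,0,0],
    [1.45,-2.7,-11.2,0,0,0]
  ]
}}

```text
t: 2.6
position: [0.5648, -0.1689, 0.1122]
tcp_rot: [-179.9, 0.1, -179.9]
contact_force: [0.1, -0.3, 0.8]
grip_width: 0.0389
finger_force: 0.0
```

```bash
python3 - <<'E'
from h import *
a=snap('scene','s1.png');b=snap('top','t1.png')
k=cv2.INTER_CUBIC
im=np.hstack([cv2.resize(a[210:310,180:280],None,fx=4,fy=4,interpolation=k),cv2.resize(b[215:315,345:445],None,fx=4,fy=4,interpolation=k)])
cv2.imwrite('pics/c1.png',im)
E
```

```text
(no output)
```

View pics/c1.png

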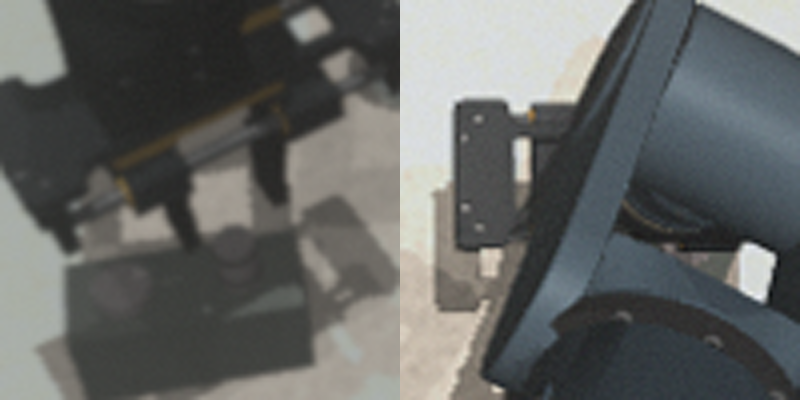

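The fingers straddle the pin head in the scene view, with tips at crop (190,248) and (275,203), and the head at (236,238). Next I'll descend and close.

```bash
python3 - <<'E'
from h import *
p=ctrl.get_obs()['position'];print(p,proj('scene',[p]),proj('scene',[[p[0],p[1]+.0195,p[2]],[p[0],p[1]-.0195,p[2]]]))
E
```

```text
[ 0.56569492 -0.16968748  0.1132568 ] [[236.81682494 262.4029731 ]] [[245.59677497 258.01102005]
 [227.88342618 266.8710402 ]]
```

Call:
{"op": "carry_out", "data": {
  "commands": [
    [-0.15,0,-2,0,0,0],
    [-0.15,0,-4,0,0,0],
    [-0.15,0,-4.9,0,0,0],
    [-0.15,0,-4.9,0,0,0],
    [-0.15,0,-4.9,0,0,0]
  ]
}}

```text
t: 3.12
position: [0.5631, -0.1697, 0.0625]
tcp_rot: [-180.0, 0.1, -180.0]
contact_force: [0.6, -0.8, -0.2]
grip_width: 0.039
finger_force: 0.0
```

Call:
{"op": "carry_out", "data": {
  "commands": [
    [0,0,0,0,0,0],
    [0,0,0,0,0,0],
    [0,0,0,0,0,0],
    [0,0,0,0,0,0],
    [0,0,0,0,0,0],
    [0,0,0,0,0,0]
  ],
  "gripper": 0.0,
  "grip_force": 15
}}

```text
t: 3.62
position: [0.563, -0.1697, 0.0623]
tcp_rot: [-180.0, 0.1, -180.0]
contact_force: [-0.6, 0.2, 4.6]
grip_width: 0.0216
finger_force: 15.0
```

Call:
{"op": "carry_out", "data": {
  "commands": [
    [0,0,1.5,0,0,0],
    [0,0,4,0,0,0],
    [0,0,8,0,0,0],
    [0,0,12,0,0,0],
    [0,0,16,0,0,0],
    [0,4,17.8,0,0,0],
    [-0.5,8,17.8,0,0,0],
    [-1,12,17.8,0,0,0],
    [-1.5,16,17.8,0,0,0],
    [-2,20,17.8,0,0,0],
    [-2.6,24,17.8,0,0,0],
    [-2.6,28,17.8,0,0,0],
    [-2.6,32,17.8,0,0,0],
    [-2.6,34.6,17.8,0,0,0],
    [-2.6,34.6,17.8,0,0,0],
    [-2.6,34.6,17.8,0,0,0]
  ]
}}

```text
t: 4.95
position: [0.5357, 0.1779, 0.2389]
tcp_rot: [-180.0, -0.1, -179.8]
contact_force: [-0.3, -1.1, -1.1]
grip_width: 0.0215
finger_force: 15.0
```

Call:
{"op": "carry_out", "data": {
  "commands": [
    [0,0,0,0,0,0],
    [0,0,-1,0,0,0],
    [0,0,-2,0,0,0],
    [0,0,-3,0,0,0],
    [0,0,-3,0,0,0],
    [0,0,-3,0,0,0],
    [0,0,-3,0,0,0]
  ]
}}

```text
t: 5.53
position: [0.5367, 0.1761, 0.2092]
tcp_rot: [-180.0, -0.0, 180.0]
contact_force: [-0.6, -0.2, -1.2]
grip_width: 0.0212
finger_force: 15.0
```

```bash
python3 - <<'E'
from h import *
a=snap('scene','s2.png');b=snap('top','t2.png')
k=cv2.INTER_CUBIC
im=np.hstack([cv2.resize(a[130:230,310:410],None,fx=4,fy=4,interpolation=k),cv2.resize(b[225:325,190:290],None,fx=4,fy=4,interpolation=k)])
cv2.imwrite('pics/c2.png',im)
o=ctrl.get_obs();print(o['position'],o['contact_force'])
E
```

```text
[0.53695653 0.17636079 0.209875  ] [ 0.67337956 -0.81615443 -1.48636206]
```

View pics/c2.png

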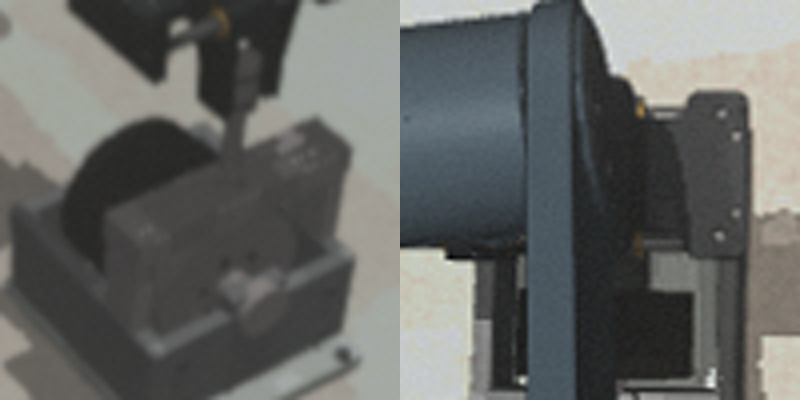

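```bash
python3 - <<'E'
from h import *
q=lambda X:(proj('scene',X)-[310,130]+.5)*4-.5
h=np.array([.5393,.176,.151])
print('hole',q([h]),'foot dx0',q([h+[0,0,.009]]),'x+5',q([h+[.005,0,.009]]),'y+5',q([h+[0,.005,.009]]))
im=cv2.imread('pics/s2.png')[150:190,350:385]
im=cv2.convertScaleAbs(im,alpha=2)
cv2.imwrite('pics/c3.png',cv2.resize(im,None,fx=16,fy=14.5,interpolation=cv2.INTER_CUBIC))
E
```

```text
hole [[231.9452587  180.97570735]] foot dx0 [[233.27250788 168.60735089]] x+5 [[238.9012914  173.54987466]] y+5 [[240.36791401 165.23123744]]
```

View pics/c3.png

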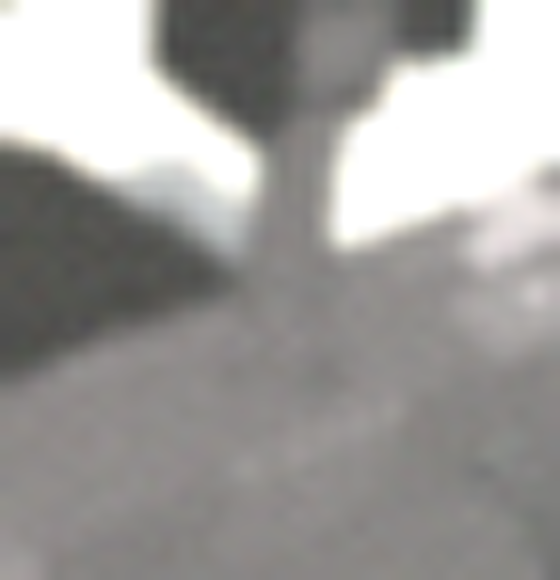

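Call:
{"op": "carry_out", "data": {
  "commands": [
    [0,0,-0.5,0,0,0],
    [0,0,-0.9,0,0,0],
    [0,0,-1.05,0,0,0],
    [0,0,-1.05,0,0,0]
  ]
}}

```text
t: 5.97
position: [0.5362, 0.1767, 0.1986]
tcp_rot: [180.0, -0.0, -180.0]
contact_force: [-0.9, -0.8, 0.1]
grip_width: 0.0217
finger_force: 15.0
```

Call:
{"op": "carry_out", "data": {
  "commands": [
    [0,0,-0.1,0,0,0],
    [0,0,-0.2,0,0,0],
    [0,0,-0.2,0,0,0]
  ]
}}

```text
t: 6.22
position: [0.5364, 0.1768, 0.197]
tcp_rot: [180.0, -0.0, -180.0]
contact_force: [0.4, 1.1, -1.2]
grip_width: 0.0216
finger_force: 15.0
```

Call:
{"op": "carry_out", "data": {
  "commands": [
    [0,0,-0.2,0,0,0],
    [0,0,-0.4,0,0,0],
    [0,0,-0.4,0,0,0]
  ]
}}

```text
t: 6.47
position: [0.5363, 0.1768, 0.1927]
tcp_rot: [180.0, -0.0, -180.0]
contact_force: [-0.4, 3.0, -1.6]
grip_width: 0.0214
finger_force: 15.0
```

Call:
{"op": "carry_out", "data": {
  "commands": [
    [0,0,-0.2,0,0,0],
    [0,0,-0.4,0,0,0],
    [0,0,-0.4,0,0,0]
  ]
}}

```text
t: 6.72
position: [0.5363, 0.1768, 0.1887]
tcp_rot: [180.0, -0.0, -180.0]
contact_force: [-0.3, 3.2, -0.5]
grip_width: 0.0217
finger_force: 15.0
```

Call:
{"op": "carry_out", "data": {
  "commands": [
    [0,0,-0.2,0,0,0],
    [0,0,-0.4,0,0,0],
    [0,0,-0.4,0,0,0]
  ]
}}

```text
t: 6.97
position: [0.5364, 0.1767, 0.1847]
tcp_rot: [180.0, -0.0, -180.0]
contact_force: [-0.2, 3.1, -2.4]
grip_width: 0.0215
finger_force: 15.0
```

Call:
{"op": "carry_out", "data": {
  "commands": [
    [0,0.05,-0.1,0,0,0],
    [0,0.05,-0.3,0,0,0],
    [0,0.05,-0.4,0,0,0],
    [0,0.05,-0.4,0,0,0]
  ]
}}

```text
t: 7.3
position: [0.5364, 0.1769, 0.1807]
tcp_rot: [-180.0, -0.0, -180.0]
contact_force: [-0.1, 3.1, -0.9]
grip_width: 0.0214
finger_force: 15.0
```

Call:
{"op": "carry_out", "data": {
  "commands": [
    [0,0,-0.1,0,0,0],
    [0,0,-0.2,0,0,0],
    [0,0,-0.2,0,0,0]
  ]
}}

```text
t: 7.55
position: [0.5364, 0.1769, 0.1789]
tcp_rot: [-180.0, -0.0, -180.0]
contact_force: [-1.3, 2.4, 0.1]
grip_width: 0.0214
finger_force: 15.0
```

Call:
{"op": "carry_out", "data": {
  "commands": [
    [0,0,-0.1,0,0,0],
    [0,0,-0.15,0,0,0],
    [0,0,-0.15,0,0,0]
  ]
}}

```text
t: 7.8
position: [0.5364, 0.1769, 0.1774]
tcp_rot: [-180.0, -0.0, -180.0]
contact_force: [-0.6, 2.5, -1.0]
grip_width: 0.0217
finger_force: 15.0
```

Call:
{"op": "carry_out", "data": {
  "commands": [
    [0,0.03,-0.1,0,0,0],
    [0,0.03,-0.15,0,0,0],
    [0,0.03,-0.15,0,0,0]
  ]
}}

```text
t: 8.05
position: [0.5365, 0.1771, 0.176]
tcp_rot: [-180.0, -0.0, -180.0]
contact_force: [-1.4, 2.1, -0.2]
grip_width: 0.0215
finger_force: 15.0
```

Call:
{"op": "carry_out", "data": {
  "commands": [
    [0,0,-0.1,0,0,0],
    [0,0,-0.15,0,0,0],
    [0,0,-0.15,0,0,0]
  ]
}}

```text
t: 8.3
position: [0.5369, 0.1772, 0.1753]
tcp_rot: [-180.0, 0.1, -180.0]
contact_force: [-2.0, 1.5, 3.8]
grip_width: 0.0211
finger_force: 15.0
```

Call:
{"op": "carry_out", "data": {
  "commands": [
    [0,0,-0.1,0,0,0],
    [0,0,-0.15,0,0,0],
    [0,0,-0.15,0,0,0]
  ]
}}

```text
t: 8.55
position: [0.5372, 0.1773, 0.1747]
tcp_rot: [180.0, 0.1, -180.0]
contact_force: [-3.1, 1.4, 8.4]
grip_width: 0.0217
finger_force: 15.0
```

Call:
{"op": "carry_out", "data": {
  "commands": [
    [0,0,0.2,0,0,0],
    [0,0,0.2,0,0,0]
  ]
}}

```text
t: 8.72
position: [0.5368, 0.1772, 0.1756]
tcp_rot: [-180.0, 0.1, -180.0]
contact_force: [-1.3, 1.7, 4.1]
grip_width: 0.0217
finger_force: 15.0
```

Call:
{"op": "carry_out", "data": {
  "commands": [
    [0,0,0,0,0,0],
    [0,0,0,0,0,0],
    [0,0,0,0,0,0],
    [0,0,0,0,0,0],
    [0,0,2,0,0,0],
    [0,0,4,0,0,0],
    [0,0,5.7,0,0,0],
    [0,0,5.7,0,0,0]
  ],
  "gripper": 0.45
}}

```text
t: 9.38
position: [0.539, 0.1775, 0.2352]
tcp_rot: [180.0, 0.4, -180.0]
contact_force: [0.9, 0.1, 0.9]
grip_width: 0.0389
finger_force: 0.0
```

Call:
{"op": "carry_out", "data": {
  "commands": [
    [-3,0,0,0,0,0],
    [-7.2,0,0,0,0,0],
    [-7.2,0,0,0,0,0],
    [-7.2,0,-3,0,0,0],
    [-7.2,0,-6,0,0,0],
    [-7.2,0,-8,0,0,0],
    [-7.2,0,-9,0,0,0],
    [-7.2,0,-9,0,0,0]
  ],
  "gripper": 0.0,
  "grip_force": 30
}}

```text
t: 10.05
position: [0.462, 0.1768, 0.1389]
tcp_rot: [-179.9, -0.4, -180.0]
contact_force: [-0.2, 0.0, 0.1]
grip_width: 0.0014
finger_force: 0.0
```

```bash
python3 - <<'E'
from h import *
a=snap('scene','s4.png')
cv2.imwrite('pics/c4.png',cv2.resize(a[110:230,310:430],None,fx=5,fy=5,interpolation=cv2.INTER_CUBIC))
o=ctrl.get_obs();print(o['position'],o['contact_force'])
E
```

```text
[0.46317366 0.1769759  0.14029903] [0.29950351 0.8037531  0.20870297]
```

View pics/c4.png

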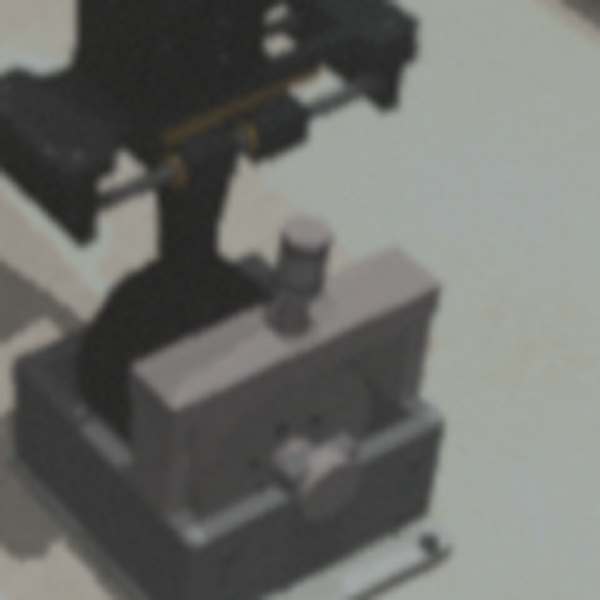

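Pin stands in the bridge with its collar up, its head top at crop (306,232), and the closed finger is above the drum. Next I'll find the drum's top by touch, starting on the +y side.

Call:
{"op": "carry_out", "data": {
  "commands": [
    [0.1,1.3,-0.6,0,0,0],
    [0.1,1.3,-1.1,0,0,0],
    [0.1,1.3,-1.25,0,0,0],
    [0.1,1.3,-1.25,0,0,0]
  ]
}}

```text
t: 10.43
position: [0.4654, 0.1901, 0.1296]
tcp_rot: [-180.0, -0.0, -180.0]
contact_force: [0.9, -0.6, 0.6]
grip_width: 0.0003
finger_force: 0.0
```

Call:
{"op": "carry_out", "data": {
  "commands": [
    [0,0,-0.1,0,0,0],
    [0,0,-0.1,0,0,0]
  ]
}}

```text
t: 10.6
position: [0.4657, 0.19, 0.1289]
tcp_rot: [-180.0, 0.0, 180.0]
contact_force: [0.3, -0.7, 0.5]
grip_width: 0.0004
finger_force: 0.0
```

Call:
{"op": "carry_out", "data": {
  "commands": [
    [0,0,-0.1,0,0,0],
    [0,0,-0.1,0,0,0]
  ]
}}

```text
t: 10.77
position: [0.4656, 0.1901, 0.1277]
tcp_rot: [180.0, 0.0, 180.0]
contact_force: [-0.4, 0.7, -0.0]
grip_width: 0.0004
finger_force: 0.0
```

Call:
{"op": "carry_out", "data": {
  "commands": [
    [0,0,-0.1,0,0,0],
    [0,0,-0.1,0,0,0]
  ]
}}

```text
t: 10.93
position: [0.4655, 0.1902, 0.1265]
tcp_rot: [-180.0, -0.0, -180.0]
contact_force: [0.5, 0.0, -0.3]
grip_width: 0.0005
finger_force: 0.0
```

Call:
{"op": "carry_out", "data": {
  "commands": [
    [0,0,-0.1,0,0,0],
    [0,0,-0.1,0,0,0]
  ]
}}

```text
t: 11.1
position: [0.4656, 0.1903, 0.1257]
tcp_rot: [-180.0, 0.0, -180.0]
contact_force: [0.2, 0.6, 3.1]
grip_width: 0.0002
finger_force: 1.3
```

Call:
{"op": "carry_out", "data": {
  "commands": [
    [0,0,-0.1,0,0,0],
    [0,0,-0.1,0,0,0]
  ]
}}

```text
t: 11.27
position: [0.4656, 0.1904, 0.125]
tcp_rot: [180.0, 0.0, -180.0]
contact_force: [-1.7, 0.2, 6.4]
grip_width: 0.0005
finger_force: 3.3
```

Call:
{"op": "carry_out", "data": {
  "commands": [
    [0,-0.3,0,0,0,0],
    [0,-0.6,0,0,0,0],
    [0,-0.9,0,0,0,0],
    [0,-1.2,0,0,0,0]
  ]
}}

```text
t: 11.6
position: [0.4656, 0.1792, 0.1254]
tcp_rot: [179.9, 0.0, 180.0]
contact_force: [-2.3, 4.1, 7.1]
grip_width: 0.0003
finger_force: 3.5
```

Call:
{"op": "carry_out", "data": {
  "commands": [
    [0,-0.3,0,0,0,0],
    [0,-0.6,0,0,0,0],
    [0,-0.9,0,0,0,0],
    [0,-1.2,0,0,0,0]
  ]
}}

```text
t: 11.93
position: [0.4656, 0.1666, 0.1252]
tcp_rot: [179.9, 0.0, 180.0]
contact_force: [0.1, 0.8, 3.6]
grip_width: 0.0004
finger_force: 1.7
```

Call:
{"op": "carry_out", "data": {
  "commands": [
    [0,-0.4,0,0,0,0],
    [0,-0.9,0,0,0,0],
    [0,-0.9,0.7,0,0,0],
    [0,3.1,0.7,0,0,0],
    [0,3.1,0.7,0,0,0],
    [0,3.1,0.2,0,0,0],
    [0,3.1,0.0,0,0,0],
    [0,2.7,0,0,0,0],
    [0,2.3,0,0,0,0],
    [0,1.9,0,0,0,0],
    [0,1.5,0,0,0,0],
    [0,1.1,0,0,0,0],
    [0,0.7,0,0,0,0],
    [0,0.3,0,0,0,0],
    [0,-0.1,0,0,0,0],
    [0,-0.5,0,0,0,0],
    [0,-0.9,0,0,0,0]
  ]
}}

```text
t: 13.35
position: [0.4654, 0.1562, 0.1244]
tcp_rot: [-180.0, -0.0, 180.0]
contact_force: [-0.7, 0.4, -0.5]
grip_width: 0.0004
finger_force: 0.0
```

```bash
cat > pin.py <<'E'
from h import *
import sys
r=cv2.imread('pics/s4.png');a=snap('scene',sys.argv[1])
x,y=np.int32([310+306/5,110+232/5]) 
T=r[y-4:y+9,x-6:x+7]
m=cv2.matchTemplate(a[y-12:y+35,x-14:x+15],T,cv2.TM_CCOEFF_NORMED);_,v,_,l=cv2.minMaxLoc(m)
print('pin shift px',l[0]-8,l[1]-8,round(v,2))
h=[.537,.1775,.201];print('expect home',proj('scene',[[.537,.1775,.181]])-proj('scene',[h]))
o=ctrl.get_obs();print(o['t'],o['position'],o['contact_force'])
d=cv2.absdiff(a,r)[170:215,335:400].mean();print('bolt diff',d)
E
python3 pin.py s5.png
```

```text
pin shift px 1 -1 0.98
expect home [[-0.77843406  7.27104648]]
13.4 [0.46520305 0.15570046 0.12419665] [ 0.13710543 -0.52850894  0.43874681]
bolt diff 1.2786324786324785
```

```bash
python3 - <<'E'
from h import *
f=[cv2.imread(p)[180:212,350:392] for p in('pics/s4.png','pics/s5.png')]
f=[cv2.convertScaleAbs(x,alpha=2) for x in f]
cv2.imwrite('pics/c5.png',cv2.resize(np.hstack(f),None,fx=9,fy=9,interpolation=cv2.INTER_CUBIC))
E
```

```text
(no output)
```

View pics/c5.png

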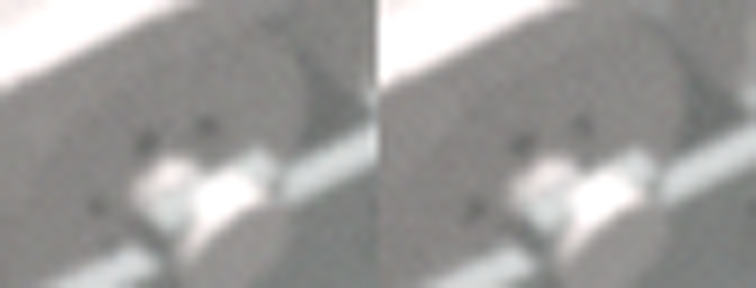

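Call:
{"op": "carry_out", "data": {
  "commands": [
    [0,0,0.7,0,0,0],
    [0,3.4,0.7,0,0,0],
    [0,3.4,0.7,0,0,0],
    [0,3.4,0.2,0,0,0],
    [0,3.4,0.0,0,0,0],
    [0,3.4,0,0,0,0]
  ]
}}

```text
t: 13.9
position: [0.4656, 0.1914, 0.1247]
tcp_rot: [180.0, 0.0, 180.0]
contact_force: [-0.8, 2.9, 7.1]
grip_width: 0.0006
finger_force: 3.7
```

```bash
python3 pin.py s6.png
```

```text
pin shift px 1 -1 0.98
expect home [[-0.77843406  7.27104648]]
13.95 [0.46563822 0.19136626 0.12485699] [-0.98933162  2.07437195  6.0082483 ]
bolt diff 1.3913390313390313
```

Call:
{"op": "carry_out", "data": {
  "commands": [
    [0,-0.3,0,0,0,0],
    [0,-0.6,0,0,0,0],
    [0,-0.9,0,0,0,0]
  ]
}}

```text
t: 14.2
position: [0.4655, 0.1819, 0.1253]
tcp_rot: [180.0, 0.0, 180.0]
contact_force: [-1.1, 1.5, 10.2]
grip_width: 0.0003
finger_force: 4.8
```

Call:
{"op": "carry_out", "data": {
  "commands": [
    [0,-0.3,0,0,0,0],
    [0,-0.6,0,0,0,0]
  ]
}}

```text
t: 14.37
position: [0.4655, 0.176, 0.1253]
tcp_rot: [180.0, 0.0, 179.9]
contact_force: [-1.5, 2.0, 8.1]
grip_width: 0.0007
finger_force: 4.0
```

```bash
python3 pin.py s7.png; python3 - <<'E'
from h import *
f=[cv2.imread(p)[182:212,352:382] for p in('pics/s4.png','pics/s5.png','pics/s6.png','pics/s7.png')]
for i in range(3): print([round(float(cv2.absdiff(f[i],f[j]).mean()),2) for j in range(4)])
print(cv2.absdiff(f[2],f[3]).max(axis=2)[4:26:1,:].argmax(), cv2.absdiff(f[2],f[3]).max(), cv2.absdiff(f[0],f[2]).max())
E
```

```text
pin shift px 1 -1 0.98
expect home [[-0.77843406  7.27104648]]
14.4167 [0.46552669 0.17567939 0.12526081] [-2.02969731  1.86067747  7.92193339]
bolt diff 1.3153276353276353
[0.0, 1.03, 1.15, 1.51]
[1.03, 0.0, 1.09, 1.39]
[1.15, 1.09, 0.0, 1.41]
371 14 10
```

```bash
python3 - <<'E'
from h import *
def d(a,b):
    f=[cv2.GaussianBlur(cv2.imread(p).astype(float).mean(2),(3,3),0)[182:212,350:384] for p in(a,b)]
    x=f[1]-f[0]; r=[]
    for s in(1,-1):
        y=(s*x).copy()
        for _ in range(4):
            i=np.unravel_index(y.argmax(),y.shape); r.append((s*round(y[i],1),350+i[1],182+i[0])); y[max(0,i[0]-2):i[0]+3,max(0,i[1]-2):i[1]+3]=-9
    print(a,b,*[tuple(map(float,q)) for q in r])
d('pics/s4.png','pics/s5.png');d('pics/s5.png','pics/s6.png');d('pics/s6.png','pics/s7.png')
E
```

```text
pics/s4.png pics/s5.png (6.7, 350.0, 183.0) (3.7, 381.0, 182.0) (3.4, 353.0, 182.0) (2.6, 374.0, 194.0) (-3.0, 360.0, 204.0) (-2.7, 368.0, 199.0) (-2.1, 354.0, 194.0) (-2.1, 351.0, 201.0)
pics/s5.png pics/s6.png (1.4, 361.0, 189.0) (1.4, 360.0, 207.0) (1.2, 351.0, 201.0) (1.2, 360.0, 192.0) (-13.1, 350.0, 184.0) (-9.6, 353.0, 182.0) (-4.4, 350.0, 187.0) (-4.3, 381.0, 182.0)
pics/s6.png pics/s7.png (10.2, 350.0, 185.0) (6.9, 373.0, 194.0) (6.7, 366.0, 196.0) (6.6, 360.0, 203.0) (-8.2, 363.0, 198.0) (-5.9, 374.0, 197.0) (-5.7, 381.0, 197.0) (-5.6, 370.0, 194.0)
```

The drum does turn: the bolts moved with this short stroke, and the earlier match was one 60° bolt pitch. I'll carry on with full strokes.

Call:
{"op": "carry_out", "data": {
  "commands": [
    [0,-0.4,0,0,0,0],
    [0,-0.8,0,0,0,0],
    [0,-1.2,0,0,0,0],
    [0,-1.5,0,0,0,0],
    [0,-1.5,0.7,0,0,0],
    [0,2.0,0.7,0,0,0],
    [0,2.0,0.7,0,0,0],
    [0,2.0,0.2,0,0,0],
    [0,2.0,0.0,0,0,0],
    [0,1.6,0,0,0,0],
    [0,1.2,0,0,0,0],
    [0,0.8,0,0,0,0],
    [0,0.4,0,0,0,0],
    [0,0,0,0,0,0]
  ]
}}

```text
t: 15.58
position: [0.4652, 0.1759, 0.1252]
tcp_rot: [179.9, -0.0, 179.9]
contact_force: [-1.2, 1.6, 9.1]
grip_width: 0.0004
finger_force: 4.9
```

```bash
python3 pin.py s8.png
```

```text
pin shift px 1 0 0.98
expect home [[-0.77843406  7.27104648]]
15.6333 [0.46518132 0.17495506 0.1252119 ] [-1.9639344   0.74042573  9.39172448]
bolt diff 1.2513960113960114
```

Call:
{"op": "carry_out", "data": {
  "commands": [
    [0,-0.4,0,0,0,0],
    [0,-0.8,0,0,0,0],
    [0,-1.2,0,0,0,0],
    [0,-1.5,0,0,0,0],
    [0,-1.5,0.7,0,0,0],
    [0,2.0,0.7,0,0,0],
    [0,2.0,0.7,0,0,0],
    [0,2.0,0.2,0,0,0],
    [0,2.0,0.0,0,0,0],
    [0,1.6,0,0,0,0],
    [0,1.2,0,0,0,0],
    [0,0.8,0,0,0,0],
    [0,0.4,0,0,0,0],
    [0,0,0,0,0,0]
  ]
}}

```text
t: 16.8
position: [0.4652, 0.1757, 0.1252]
tcp_rot: [180.0, -0.0, 179.9]
contact_force: [-1.3, 0.0, 9.7]
grip_width: 0.001
finger_force: 5.0
```

```bash
python3 pin.py s9.png
```

```text
pin shift px 1 0 0.98
expect home [[-0.77843406  7.27104648]]
16.85 [0.46523381 0.17484532 0.12525573] [-1.11422443 -1.15559069  9.23912251]
bolt diff 1.332991452991453
```

Call:
{"op": "carry_out", "data": {
  "commands": [
    [0,-0.4,0,0,0,0],
    [0,-0.8,0,0,0,0],
    [0,-1.2,0,0,0,0],
    [0,-1.5,0,0,0,0],
    [0,-1.5,0.7,0,0,0],
    [0,2.0,0.7,0,0,0],
    [0,2.0,0.7,0,0,0],
    [0,2.0,0.2,0,0,0],
    [0,2.0,0.0,0,0,0],
    [0,1.6,0,0,0,0],
    [0,1.2,0,0,0,0],
    [0,0.8,0,0,0,0],
    [0,0.4,0,0,0,0],
    [0,0,0,0,0,0]
  ]
}}

```text
t: 18.02
position: [0.4651, 0.1755, 0.1253]
tcp_rot: [180.0, -0.0, 180.0]
contact_force: [-2.7, 0.2, 10.0]
grip_width: 0.0005
finger_force: 4.8
```

```bash
python3 pin.py s10.png
```

```text
pin shift px 0 1 0.99
expect home [[-0.77843406  7.27104648]]
18.0667 [0.46515375 0.17475717 0.12524661] [-1.97446864 -0.32288196  9.40167738]
bolt diff 1.1929344729344729
```

Call:
{"op": "carry_out", "data": {
  "commands": [
    [0,-0.4,0,0,0,0],
    [0,-0.8,0,0,0,0],
    [0,-1.2,0,0,0,0],
    [0,-1.5,0,0,0,0],
    [0,-1.5,0.7,0,0,0],
    [0,2.0,0.7,0,0,0],
    [0,2.0,0.7,0,0,0],
    [0,2.0,0.2,0,0,0],
    [0,2.0,0.0,0,0,0],
    [0,1.6,0,0,0,0],
    [0,1.2,0,0,0,0],
    [0,0.8,0,0,0,0],
    [0,0.4,0,0,0,0],
    [0,0,0,0,0,0]
  ]
}}

```text
t: 19.23
position: [0.467, 0.177, 0.1255]
tcp_rot: [179.8, 0.2, 179.9]
contact_force: [-0.2, 5.9, 7.8]
grip_width: 0.0001
finger_force: 3.8
```

```bash
python3 pin.py s11.png
```

```text
pin shift px -1 8 0.91
expect home [[-0.77843406  7.27104648]]
19.2833 [0.46694378 0.17633181 0.12548526] [0.4583358  5.44060675 7.84835678]
bolt diff 1.4827350427350428
```

The pin has dropped about 8 px and the rotor resists, so the notch looks engaged. I'll lift off and inspect the collar.

Call:
{"op": "carry_out", "data": {
  "commands": [
    [0,0.1,0.1,0,0,0],
    [0,0.1,1,0,0,0],
    [0,0.1,4,0,0,0],
    [0,0.1,8,0,0,0],
    [0,0.1,11,0,0,0],
    [0,0.1,11,0,0,0],
    [0,0.1,11,0,0,0]
  ]
}}

```text
t: 19.87
position: [0.4661, 0.1768, 0.2362]
tcp_rot: [-180.0, 0.2, 180.0]
contact_force: [0.5, -0.7, -0.8]
grip_width: 0.0003
finger_force: 0.0
```

```bash
python3 pin.py s12.png; python3 - <<'E'
from h import *
f=[cv2.convertScaleAbs(cv2.imread(p)[145:195,345:395],alpha=1.8) for p in('pics/s4.png','pics/s12.png')]
cv2.imwrite('pics/c12.png',cv2.resize(np.hstack(f),None,fx=8,fy=8,interpolation=cv2.INTER_CUBIC))
E
```

```text
pin shift px -2 8 0.91
expect home [[-0.77843406  7.27104648]]
19.9167 [0.46485811 0.17662835 0.23464263] [-0.31541895 -0.20417733  0.07090759]
bolt diff 2.4651851851851854
```

View pics/c12.png

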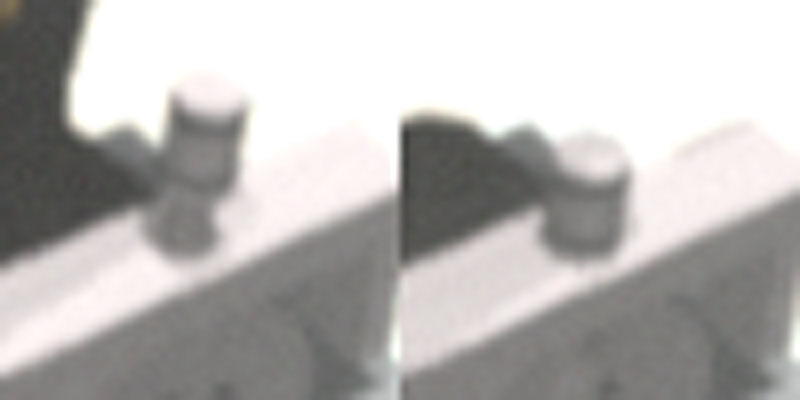

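The pin (right, head top at crop (592,155)) now sits with its collar at the bridge face. A light push will confirm it: contact should come at z of about 0.181.

Call:
{"op": "carry_out", "data": {
  "commands": [
    [3.5,0,0,0,0,0],
    [7.2,0,0,0,0,0],
    [7.2,0,0,0,0,0],
    [7.2,0,-2.5,0,0,0],
    [7.2,0,-4.5,0,0,0],
    [7.2,0,-5,0,0,0],
    [7.2,0,-5,0,0,0]
  ]
}}

```text
t: 20.5
position: [0.5357, 0.1762, 0.1822]
tcp_rot: [-179.9, -0.3, 180.0]
contact_force: [-0.2, 0.3, 0.4]
grip_width: 0.0004
finger_force: 0.0
```

Call:
{"op": "carry_out", "data": {
  "commands": [
    [0,0,-0.1,0,0,0],
    [0,0,-0.2,0,0,0],
    [0,0,-0.2,0,0,0]
  ]
}}

```text
t: 20.75
position: [0.5368, 0.1772, 0.1818]
tcp_rot: [-180.0, -0.1, -180.0]
contact_force: [-0.4, -0.1, -0.2]
grip_width: 0.0005
finger_force: 0.0
```

Call:
{"op": "carry_out", "data": {
  "commands": [
    [0,0,-0.1,0,0,0],
    [0,0,-0.1,0,0,0]
  ]
}}

```text
t: 20.92
position: [0.5374, 0.1773, 0.1816]
tcp_rot: [-180.0, -0.0, -180.0]
contact_force: [-0.9, 0.4, -0.0]
grip_width: 0.0004
finger_force: 0.0
```

Call:
{"op": "carry_out", "data": {
  "commands": [
    [0,0,-0.1,0,0,0],
    [0,0,-0.1,0,0,0]
  ]
}}

```text
t: 21.08
position: [0.5376, 0.1774, 0.1814]
tcp_rot: [180.0, 0.0, -180.0]
contact_force: [-2.5, -0.8, 4.7]
grip_width: 0.0004
finger_force: 2.4
```

Call:
{"op": "carry_out", "data": {
  "commands": [
    [0,0,-0.08,0,0,0],
    [0,0,-0.08,0,0,0],
    [0,0,-0.08,0,0,0]
  ]
}}

```text
t: 21.33
position: [0.5377, 0.1774, 0.1814]
tcp_rot: [180.0, 0.1, -180.0]
contact_force: [-2.0, -0.9, 9.6]
grip_width: 0.0003
finger_force: 4.3
```

Call:
{"op": "carry_out", "data": {
  "commands": [
    [0,0,1,0,0,0],
    [0,0,4,0,0,0],
    [0,0,8,0,0,0],
    [0,0,8,0,0,0],
    [0,0,8,0,0,0],
    [0,0,8,0,0,0]
  ]
}}

```text
t: 21.83
position: [0.5372, 0.1773, 0.2599]
tcp_rot: [180.0, 0.0, -180.0]
contact_force: [-0.4, 0.6, -0.2]
grip_width: 0.0006
finger_force: 0.0
```

```bash
python3 pin.py s13.png
```

```text
pin shift px -2 4 0.88
expect home [[-0.77843406  7.27104648]]
21.8833 [0.53661383 0.17721657 0.25899819] [ 0.68960605  0.383642   -0.52767435]
bolt diff 9.048660968660968
```

```bash
python3 - <<'E'
from h import *
f=[cv2.convertScaleAbs(cv2.imread(p)[125:195,345:395],alpha=1.8) for p in('pics/s12.png','pics/s13.png')]
cv2.imwrite('pics/c13.png',cv2.resize(np.hstack(f),None,fx=8,fy=8,interpolation=cv2.INTER_CUBIC))
E
```

```text
(no output)
```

View pics/c13.png

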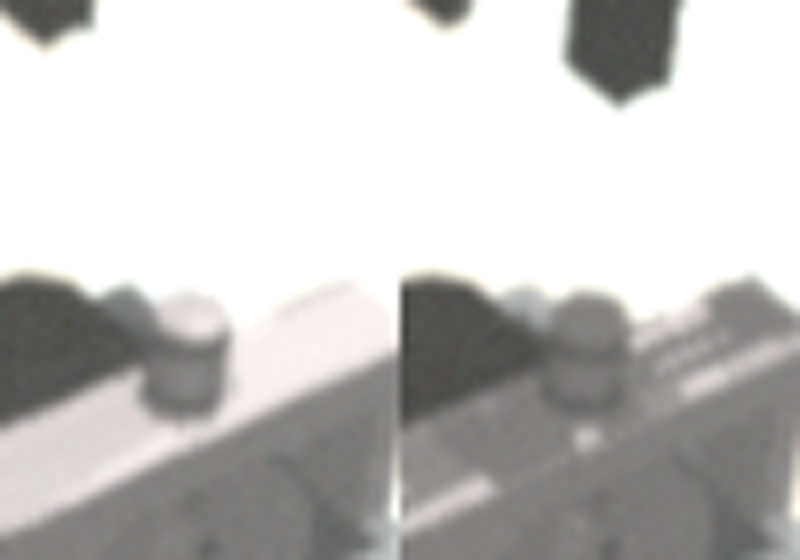

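The pin sits in the same place in both pictures, collar on the bridge at crop (185,410) and (585,408). The gripper's shadow explains the poor match, and the finger is clear, so I'm handing in.

```bash
python3 -c "
from bench import ctrl
print(ctrl.finish_job())"
```

```text
the job is handed in; nothing more can be done
None
```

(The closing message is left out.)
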